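# Refit the gasket on a flip-cap coin tube

## Robot

A 6-joint arm with a two-finger parallel gripper is mounted at the origin on the work surface. World frame = base frame: x ahead of the robot, y to its left, z up, the work surface at z = 0. Lengths are in mm, angles in rad, forces in N, time in s.
With the tool pointing down it reaches from about 300 to 950 mm from the base axis. Payload 3.1 kg.
Tool frame: the origin (TCP) lies at the very end of the fingers, on their centre line; the grasp point (between the pads) lies 19 mm behind it; z points along the fingers, y is the line along which they close (so a half turn about z gives the same grasp; the last joint's range is limited). The gripper opens to 85 mm and grips with 20 to 120 N. Pads are 22 mm wide; open, the fingers measure 114 mm over their backs; the gripper's body (76 mm by 85 mm) begins 54 mm behind the grasp point. The pads swing forward as they close: fully open they stand 13 mm farther back than shut.
Start: joints at [1.054, 0.308, 1.634, -0, 1.2, -0.07], TCP at [270.077, 563.641, 231.272] pointing down, gripper open.
Joint ranges: [-3.06, 3.06], [-0.79, 1.96], [0.05, 2.63], [-1.19, 4.34], [0.05, 2.64], [-2.94, 2.94]. Speed limits (rad/s): [2.79, 2.79, 3.14, 3.14, 3.14, 3.14].

## Interface

Orientations are given as a unit quaternion [x, y, z, w].
In Python, from workcell import * gives the robot as it stands. The module is installed in compiled form; this text tells all that it offers.
- The arm moves only by the tool arm_command, never from a script. Its argument "plan" is one flat list of numbers, 5 for each row, row after row: the closure, from 0 (fully open) to 1 (shut), then the shift along the tool's x, y, z in units of 20 mm (1.0 is 20 mm), then the turn about the tool's z in units of 5 degrees (1.0 is 5 degrees). A call has 1 to 20 rows; each row shifts and turns the commanded pose from where the row before left it, along the tool's axes as they then stand; what a row does not reach is not made up. A row lasts 1/10 s, in which the tool goes at most 50 mm and 8.59 degrees, less where a joint would pass 70% of its speed; a pose out of reach is approached as far as the arm can. A call with a number of a shift or a turn outside -1 to 1 is refused whole. A call with a gripper value outside its range is refused whole. The fingers move at their own pace and stop on an object; the grip force is fixed at half the most. Time passes only in rows, so rows that do not move let the fingers close. It gives the time, the measured TCP pose, the force, the opening and the grip force at its end, in the units of the state.
- get_obs(): the state, without advancing time (a new reading comes with each control period).
- camera(name): name is "side" or "top"; returns a dict with "img" (420x560x3 uint8, red, green, blue), "z_map" (420x560 float32, mm along the optical axis (not along the pixel's ray), 0 where there is no reading), "fx", "fy", "cx", "cy" (pixels), "position" and "attitude" of the camera in the world. Camera axes: x right, y down, z forward; pixel columns grow to the right and rows downward; lengths in mm; the calibration is good to about 2 mm. A picture is of the moment at which its call begins.
- job_done(): hands the job in; it is judged then, once.
The state is a dict: "time_s": time; "joint_pos": joint angles; "joint_velocities": joint speeds; "joint_efforts": joint torques, N m; "tcp_pos": TCP position; "eef_rot": TCP orientation; "force": force on the tool from outside, world axes, zero at the start; "wrist_torque": the same for the moment, N m; "width": finger opening in mm; "grip_force": force on a finger pad.
Only numpy, scipy, OpenCV 4.12 (cv2) and the standard library are available. Lean on these libraries where they do the work, as an engineer would, in place of code of your own. Each camera call takes 0.05 s, during which the arm holds its last target. There are 200 camera calls.

## Task

The red-capped parking-coin tube in the sloped rack has lost its gasket: flip its cap right back, well past upright, slip the loose black gasket ring over the tube's neck until it sits down on the shoulder, let go of it, and then press the cap fully shut. The tube is brittle plastic, so pinch and push it gently. Leave the other two tubes shut, and do not shift the car key or the glass bowl.

Things in the scene. Friction and masses are not known exactly. Their poses are not given: they have to be found in the camera images.
- rack: cherry-wood rack, 250 mm along its y, base 130 mm deep, 12 mm thick, with a pegboard sloping at 30 degrees, rising to the far side, top edge 75 mm above the table. Origin: centre of the base's underside, z up, -x its front, towards the robot. Fixed. Three tubes stand in it 78 mm apart along y; which is where varies
- tube_red: clear coin tube with red band and cap, fixed in the rack. Origin: on its axis at the foot; z: along the axis to the mouth, leaning 30 degrees to the rack's front; x: to the back. Body 34 mm in diameter to the shoulder at z = 75 mm, then a white neck 22 mm in diameter, 14 mm long, edge rounded 2.5 mm. Behind it the hinge post, x 22.5 to 27.5 mm, 12 mm wide, rises to the neck's top
- neck_red (a point): point on the axis of the red tube 6 mm above the shoulder: where the ring's centre lies when it is seated; axes as tube_red
- hinge_red (a point): middle of the hinge axis of the red cap: tube frame x = 25 mm, 17.5 mm above the shoulder; axes as tube_red; the hinge runs along y. Tube and cap stand a pinch of 25 N a finger or a push of 50 N, not more
- tab_red (a point): middle of the red cap's thumb tab, 53 mm from the hinge axis. Axes turn with the cap (equal to the tube's when shut). The cap is a disc 36 mm in diameter, 5 mm thick, centre 25 mm from the hinge axis; the tab sticks out of its front by 17 mm, is 12 mm wide (y), 5 mm thick. Cap with tab reaches 60 mm from the hinge axis
- cap_red (a joint): angle of the red cap, rad: 0 shut, grows as it swings up and back, upright to the tube at 1.57, end stop at 2.4. A stiff hinge: it stays where it is left; moving it takes 2 to 4 N at the tab, most when nearly shut. It starts shut or slightly ajar (up to 0.3)
- ring: loose black rubber gasket ring lying flat on the table, outer diameter 38 mm, hole 25 mm, 12 mm high, about 14 g; origin: centre of its underside, z along its axis
- ring_center (a point): middle of the gasket ring, on its axis at half height
- tube_blue: neighbouring tube with a blue cap, shut, gasket fitted; same sizes and axes as the red tube. To be left shut
- cap_blue (a joint): angle of the blue cap, rad, 0 shut, stays shut
- tube_green: neighbouring tube with a green cap, shut, gasket fitted; same sizes and axes. To be left shut
- cap_green (a joint): angle of the green cap, rad, 0 shut, stays shut
- bowl: loose green glass ring bowl, rim 100 mm in diameter, 45 mm high, 350 g; origin: centre of its underside. Not to be shifted
- key: loose car key lying flat: black fob 32 x 48 x 12 mm, centred at y = -20 mm, and a steel blade 8 mm wide to y = +47 mm; origin on its underside. Not to be shifted
Mind the look-alikes: they are no part of the job. Of the things that look like the ring, the middle-sized one is meant.

How it is judged:
By the outcome, as a careful person would: the job done as asked, in the order asked, and still so for the second after the job is handed in, with the robot touching nothing.
It also fails if it takes over 64 s, if anything falls off the work surface, if the arm or the gripper's body presses on something with over 40 N, if the wrist force passes 120 N, or if a joint passes its speed limit or range.

## Working session

There is one attempt and no reset: what is moved stays moved. The work goes in short steps, Python scripts to look and compute and a tool call to move; the robot and the scene stay as the last step left them, time stands still between calls to the robot, and variables do not carry over. Pictures are saved under pics/ and viewed, at most 10 in all, crops included, and the job is handed in when it is done.

Besides the shell and the picture viewer there is one more tool, called after ">>>" in YAML: its name, and indented under it one key for each argument. arm_command: Moves the arm, as the interface text tells. Shifts and turns lie within -1 to 1; 1 stands for 20 mm of shift or 5 degrees of turn. Its arguments: {"type":"object","properties":{"plan":{"type":"array"}},"required":["plan"]}

```bash
mkdir -p pics
cat > h.py <<'E'
from workcell import *
import numpy as np, cv2
from scipy.spatial.transform import Rotation as R
def att(c):
    a=np.array(c["attitude"],float)
    return R.from_quat(a).as_matrix() if a.size==4 else a.reshape(3,3)
def px(c,u,v,z=None):
    z=c["z_map"][int(v),int(u)] if z is None else z
    return att(c)@np.array([(u-c["cx"])/c["fx"]*z,(v-c["cy"])/c["fy"]*z,z])+np.array(c["position"])
def cloud(c):
    v,u=np.mgrid[:420,:560]; z=c["z_map"]
    P=np.stack([(u-c["cx"])/c["fx"]*z,(v-c["cy"])/c["fy"]*z,z],-1)
    return P@att(c).T+np.array(c["position"])
def proj(c,p):
    q=att(c).T@(np.array(p,float)-np.array(c["position"])); return (c["cx"]+c["fx"]*q[0]/q[2],c["cy"]+c["fy"]*q[1]/q[2],q[2])
E
python3 - <<'E'
from h import *
o=get_obs();print({k:np.round(v,3) for k,v in o.items()})
ims=[]
for n in("side","top"):
    c=camera(n);np.save(n+".npy",c,allow_pickle=True);print(n,c["fx"],c["fy"],c["cx"],c["cy"],c["position"],c["attitude"])
    cv2.imwrite(f"pics/{n}0.png",c["img"][:,:,::-1])
E
```

```text
{'time_s': np.float64(0.0), 'joint_pos': array([ 1.054,  0.309,  1.635, -0.   ,  1.2  , -0.07 ]), 'joint_velocities': array([ 0.001,  0.003,  0.   ,  0.001, -0.002, -0.001]), 'joint_efforts': array([ 0.0000e+00, -4.1524e+01, -2.7667e+01, -0.0000e+00,  1.0000e-02,
        0.0000e+00]), 'tcp_pos': array([269.66 , 562.917, 230.038]), 'eef_rot': array([ 0.222,  0.975, -0.001, -0.   ]), 'force': array([-0.478,  0.554, -0.393]), 'wrist_torque': array([ 0.009,  0.029, -0.03 ]), 'grip_force': np.float64(0.0), 'width': np.float64(85.239)}
side 541.5116972735382 541.5116972735382 274.7945364121059 204.88652017008374 [  59.53873684 -740.28319022  689.7588246 ] [ 0.8564487  -0.25956567  0.13342724 -0.42581506]
top 389.0411684973779 389.0411684973779 278.9690906961139 207.80932432535437 [ 430.78411841  -72.36127578 1003.94034331] [-0.70376438  0.70720777 -0.03636004  0.05701586]
```

View pics/side0.png

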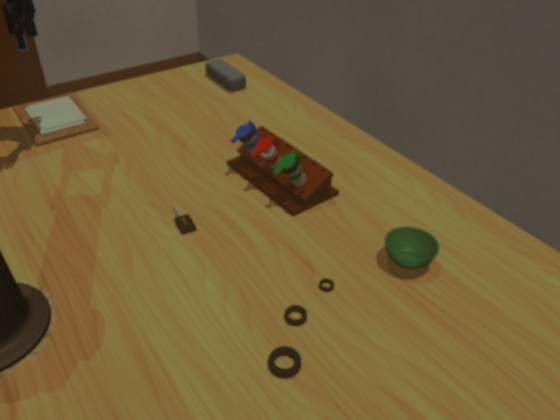

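View pics/top0.png

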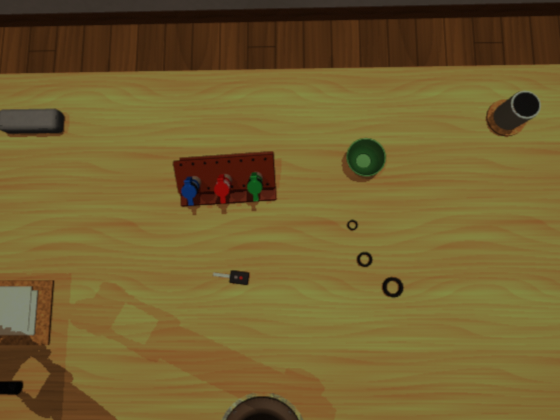

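Both views show the rack holding blue, red and green caps, with the red one in the middle (top 223,188; side 266,149). Three look-alike rings, in top/side pixels:
- small: (352,225) / (326,285)
- middle: (364,259) / (295,315)
- large: (393,287) / (284,362)

The middle-sized one is meant. I'll check its size and enlarge it in a crop.

Run:
```python
from h import *
T=np.load("top.npy",allow_pickle=True).item();S=np.load("side.npy",allow_pickle=True).item()
b=lambda c:np.clip(c["img"][:,:,::-1].astype(float)*1.8,0,255).astype(np.uint8)
rs=lambda im,s:cv2.resize(im,None,fx=s,fy=s,interpolation=cv2.INTER_CUBIC)
a=rs(b(T)[145:215,170:280],5)   #550x350
d=rs(b(S)[115:215,220:345],5)    #625x500
cv2.imwrite("pics/racktop.png",a);cv2.imwrite("pics/rackside.png",d)
r1=rs(b(T)[210:310,335:415],4);r2=rs(b(S)[270:385,260:345],4)
h=max(r1.shape[0],r2.shape[0]);pad=lambda i:cv2.copyMakeBorder(i,0,h-i.shape[0],0,0,0)
cv2.imwrite("pics/rings.png",np.hstack([pad(r1),pad(r2)]))
for n,c,boxes in(("top",T,[(343,216,361,234),(353,249,376,270),(380,275,406,300)]),("side",S,[(316,276,337,294),(282,304,309,328),(266,345,303,380)])):
    P=cloud(c);g=c["img"].max(2)
    for x0,y0,x1,y1 in boxes:
        m=np.zeros(g.shape,bool);m[y0:y1,x0:x1]=g[y0:y1,x0:x1]<75
        Q=P[m];Q=Q[Q[:,2]>6]
        print(n,m.sum(),len(Q),np.round(np.percentile(Q,[3,97],axis=0),1).tolist() if len(Q) else g[y0:y1,x0:x1].min())
    # caps: saturated colours
    hsv=cv2.cvtColor(c["img"],cv2.COLOR_RGB2HSV)
    # rack/table plane check
    print("table z",np.round([np.median(P[300:330,420:450,2]),np.median(P[230:250,60:90,2])],1))
```

```text
top 50 39 [[507.5, -240.1, 6.5], [530.6, -217.2, 12.4]]
top 115 101 [[416.5, -274.4, 8.8], [449.0, -239.6, 15.9]]
top 219 197 [[341.0, -347.4, 8.1], [385.0, -300.4, 19.3]]
table z [0.7 0.2]
side 102 41 [[505.0, -242.9, 6.1], [527.0, -220.8, 8.8]]
side 262 179 [[412.0, -277.4, 6.5], [444.3, -244.3, 12.6]]
side 595 483 [[337.7, -349.8, 6.6], [381.2, -306.4, 16.5]]
table z [-1.1 -0.7]
```

View pics/rings.png

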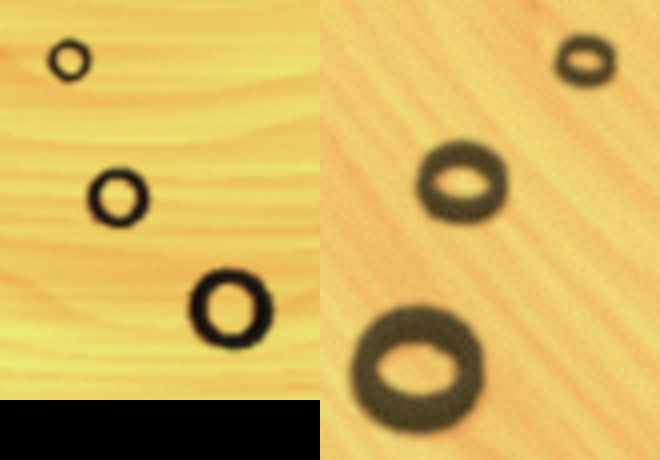

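View pics/racktop.png

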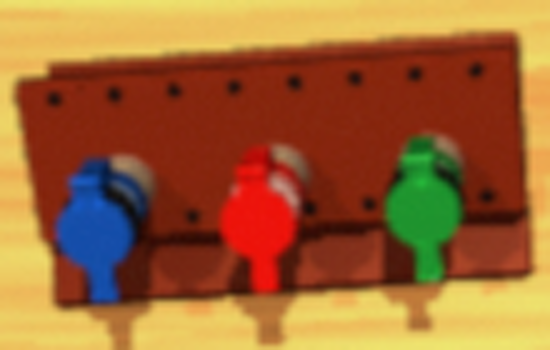

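View pics/rackside.png

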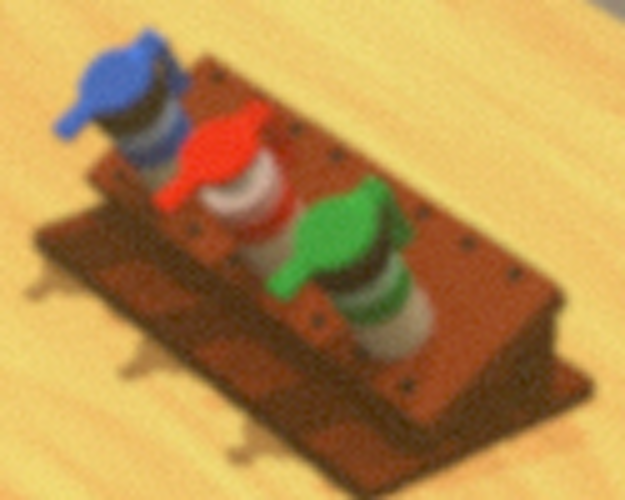

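Crop: the middle ring at top (364,259) is about 36 mm across and fits the 38 mm ring. The red tube is in the centre with its white neck visible, so its gasket is missing; blue and green have theirs. Next I measure the caps and the ring.

```bash
cat > m.py <<'E'
from h import *
def capmask(c,col):
    h=cv2.cvtColor(c["img"],cv2.COLOR_RGB2HSV).astype(int);H,s,v=h[...,0],h[...,1],h[...,2]
    k={"red":((H<5)|(H>174))&(s>195)&(v>130),"green":(H>48)&(H<80)&(s>110)&(v>60),"blue":(H>100)&(H<130)&(s>110)&(v>60)}[col]
    return k
E
python3 - <<'E'
from m import *
D={n:np.load(n+".npy",allow_pickle=True).item() for n in("top","side")}
box={"top":(170,145,280,215),"side":(220,115,345,215)}
C={}
for n,c in D.items():
    P=cloud(c);x0,y0,x1,y1=box[n]
    for col in("blue","red","green"):
        m=np.zeros((420,560),bool);m[y0:y1,x0:x1]=capmask(c,col)[y0:y1,x0:x1]
        k,l,st,_=cv2.connectedComponentsWithStats(m.astype(np.uint8));m=l==1+st[1:,4].argmax()
        Q=P[m];C[n,col]=Q
        ok=Q[:,2]>60;q=Q[ok]
        for _ in range(4):
            cc=q.mean(0);nrm=np.linalg.svd(q-cc)[2][2];nrm*=np.sign(nrm[2]);q=Q[abs((Q-cc)@nrm)<4]
        print(n,col,m.sum(),len(q),"mean",np.round(cc,1),"n",np.round(nrm,2),"tilt",round(np.degrees(np.arccos(nrm[2])),1), "front x",np.round(q[np.argsort(q[:,0])[:6]].mean(0),1),"back",np.round(q[np.argsort(-q[:,0])[:6]].mean(0),1),"y",np.round(np.percentile(q[:,1],[1,99]),1))
# rack base edges in depth: base top z 12
for n,c in D.items():
    m=C[n,"blue"].mean(0)-C[n,"green"].mean(0);print(n,"yaw",np.degrees(np.arctan2(-m[0],m[1])),np.linalg.norm(m[:2]))
    g=c["img"].max(2);bx=(353,249,376,270) if n=="top" else (282,304,309,328)
    m=np.zeros(g.shape,np.uint8);m[bx[1]:bx[3],bx[0]:bx[2]]=g[bx[1]:bx[3],bx[0]:bx[2]]<95
    ct=max(cv2.findContours(m,0,1)[0],key=cv2.contourArea);e=cv2.fitEllipse(cv2.convexHull(ct));print("ring ell",np.round(e[0],2),np.round(e[1],2))
    # ray to z=6
    d=px(c,*e[0],1.)-np.array(c["position"]);p=np.array(c["position"]);print(np.round(p+d*(6-p[2])/d[2],1))
E
```

```text
top blue 227 90 mean [585.8 162.1 125.7] n [-0.21  0.95  0.22] tilt 77.4 front x [519.   86.4 394.5] back [614.  168.8 120.2] y [-72.4 172.9]
top red 128 60 mean [590.2  86.8 121. ] n [-0.15  0.98  0.15] tilt 81.4 front x [547.6  61.3 246.2] back [609.7  90.4 114.8] y [20.6 94.1]
top green 224 89 mean [597.4  11.  116.2] n [-0.09  0.99  0.08] tilt 85.6 front x [548.8  -3.1 242.8] back [624.6  13.5 119.6] y [-2.2 16.4]
side blue 144 143 mean [587.8 163.8 104.5] n [-0.5  -0.    0.86] tilt 30.1 front x [563.1 163.   90.6] back [607.9 165.2 115.6] y [150.2 179.7]
side red 63 38 mean [578.1  66.6 120.7] n [-0.32  0.68  0.66] tilt 48.5 front x [491.5 -49.8 196.4] back [605.1  90.3 112.1] y [-435.9   93.4]
side green 236 230 mean [596.3   9.6 103.6] n [-0.5  -0.04  0.86] tilt 30.4 front x [570.2  10.5  89.1] back [619.7   9.7 116.6] y [-6.  24.9]
top yaw 3.714349500615954 154.37904576703713
ring ell [364.15 259.05] [15.19 15.81]
[ 431.4 -258.4    6. ]
side yaw 3.250951876020858 154.3740661587895
ring ell [295.14 315.37] [20.92 23.41]
[ 429.2 -260.3    6. ]
```

```bash
cat > fit.py <<'E'
from m import *
from scipy.optimize import minimize
box={"top":(170,145,280,215),"side":(220,115,345,215)}
th=np.linspace(0,2*np.pi,40)
SH=[np.c_[-25+18*np.cos(th),18*np.sin(th)],np.array([[-60,-6],[-60,6],[-25,6],[-25,-6]]),np.array([[-25,-6],[-25,6],[2.5,6],[2.5,-6]])]
def frame(yaw):
    X=np.array([np.cos(yaw),np.sin(yaw),0]);Y=np.array([-X[1],X[0],0]);Z=np.array([0,0,1.])
    return X*.866+Z*.5,Y,-X*.5+Z*.866
def render(c,hinge,yaw,a,K=8):
    x,y,z=frame(yaw);u=x*np.cos(a)-z*np.sin(a);w=z*np.cos(a)+x*np.sin(a)
    im=np.zeros((420*K//2,560*K//2),np.uint8)
    for s in SH:
        p=np.vstack([hinge+s[:,:1]*u+s[:,1:]*y+o*w for o in(2.5,-2.5)])
        q=np.array([proj(c,i)[:2] for i in p])
        hull=cv2.convexHull(((q+.5)*K/2-.5).astype(np.float32))
        cv2.fillPoly(im,[np.round(hull*16).astype(np.int32)],255,shift=4)
    return cv2.resize(im,(560,420),interpolation=cv2.INTER_AREA)/255.
def masks(c,n,box=box):
    x0,y0,x1,y1=box[n];out={}
    hs=cv2.cvtColor(c["img"],cv2.COLOR_RGB2HSV).astype(int);H,s,v=hs[...,0],hs[...,1],hs[...,2]
    for col in("blue","red","green"):
        k={"red":((H<5)|(H>172))&(s>160)&(v>(100 if n=="top" else 95)),"green":(H>48)&(H<80)&(s>90)&(v>40),"blue":(H>98)&(H<130)&(s>90)&(v>40)}[col]
        m=np.zeros((420,560),np.uint8);m[y0:y1,x0:x1]=k[y0:y1,x0:x1]
        _,l,st,_=cv2.connectedComponentsWithStats(m);out[col]=(l==1+st[1:,4].argmax()).astype(float)
    return out
E
python3 - <<'E'
from fit import *
D={n:np.load(n+".npy",allow_pickle=True).item() for n in("top","side")}
M={n:masks(c,n) for n,c in D.items()}
print({n:{k:int(v.sum()) for k,v in m.items()} for n,m in M.items()})
def cost(p,names,full=False):
    h=p[:3];yaw=p[3];Y=frame(yaw)[1];t=0
    for n in names:
        for col,o,a in(("blue",78,0),("red",0,p[4]),("green",-78,0)):
            r=render(D[n],h+o*Y,yaw,a,4);m=M[n][col];t+=1-np.minimum(r,m).sum()/np.maximum(r,m).sum()
    return t
p0=np.array([612,88,118,.06,.1])
for names in(["top","side"],["top"],["side"]):
    best=None
    for a0 in(.05,.25):
        q=p0.copy();q[4]=a0
        sx=np.array([q]+[q+np.eye(5)[i]*[6,6,6,.04,.12][i] for i in range(5)])
        r=minimize(cost,q,args=(names,),method="Nelder-Mead",options=dict(initial_simplex=sx,maxfev=250))
        if best is None or r.fun<best.fun:best=r
    print(names,np.round(best.x,3),round(best.fun,3))
    if len(names)==2:p0=best.x
E
```

```text
{'top': {'blue': 276, 'red': 239, 'green': 260}, 'side': {'blue': 158, 'red': 93, 'green': 237}}
['top', 'side'] [6.19754e+02 9.18340e+01 1.15075e+02 5.30000e-02 7.10000e-02] 1.773
['top'] [6.19887e+02 9.18000e+01 1.14897e+02 6.10000e-02 7.70000e-02] 0.479
['side'] [6.19178e+02 9.42830e+01 1.12627e+02 5.90000e-02 1.61000e-01] 1.243
```

Run:
```python
from fit import *
S=np.load("side.npy",allow_pickle=True).item()
hs=cv2.cvtColor(S["img"],cv2.COLOR_RGB2HSV)
for u,v in((264,145),(268,150),(258,152),(245,130),(236,139),(240,170),(262,165)):print(u,v,hs[v-1:v+2,u-1:u+2].reshape(-1,3).tolist()[::3])
# overlay
im=S["img"][:,:,::-1].copy()
for o in(78,0,-78):
    r=render(S,np.array([619.5,92.5,114.5])+o*frame(.058)[1],.058,.08 if o==0 else 0)
    ct=cv2.findContours((r>.5).astype(np.uint8),0,1)[0];cv2.drawContours(im,ct,-1,(255,255,255),1)
im=np.clip(im[115:215,220:345]*1.6,0,255).astype(np.uint8)
cv2.imwrite("pics/ov.png",cv2.resize(im,None,fx=6,fy=6,interpolation=0))
```

```text
264 145 [[4, 223, 134], [4, 228, 132], [4, 225, 135]]
268 150 [[6, 217, 106], [6, 161, 90], [11, 113, 79]]
258 152 [[4, 224, 131], [6, 237, 125], [5, 223, 113]]
245 130 [[112, 145, 102], [110, 145, 102], [112, 138, 102]]
236 139 [[110, 146, 98], [113, 134, 97], [117, 86, 86]]
240 170 [[13, 202, 62], [14, 216, 59], [12, 166, 60]]
262 165 [[10, 204, 85], [10, 197, 84], [11, 201, 81]]
```

View pics/ov.png

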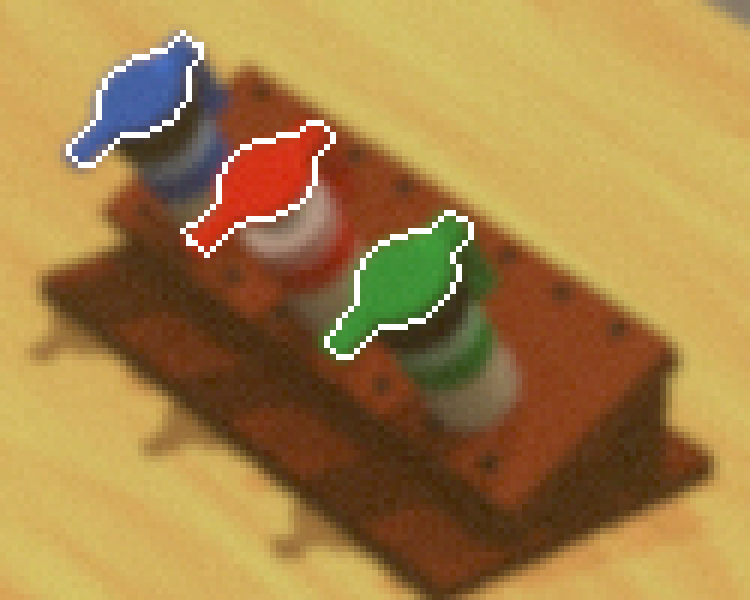

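The overlay of the three caps sits on the picture to within a pixel. I'll refit with a better red mask in the side view.

```bash
sed -i 's/((H<5)|(H>172))&(s>160)&(v>(100 if n=="top" else 95))/((H<(5 if n=="top" else 8))|(H>172))\&(s>160)\&(v>100)/; s/(H<130)&(s>90)&(v>40)/(H<130)\&(s>70)\&(v>40)/' fit.py
python3 - <<'E'
from fit import *
D={n:np.load(n+".npy",allow_pickle=True).item() for n in("top","side")}
M={n:masks(c,n) for n,c in D.items()}
print({n:{k:int(v.sum()) for k,v in m.items()} for n,m in M.items()})
def cost(p,names):
    h=p[:3];yaw=p[3];Y=frame(yaw)[1];t=0
    for n in names:
        for col,o,a in(("blue",78,0),("red",0,p[4]),("green",-78,0)):
            r=render(D[n],h+o*Y,yaw,a,4);m=M[n][col];t+=1-np.minimum(r,m).sum()/np.maximum(r,m).sum()
    return t
p0=np.array([619.5,92.5,114.5,.058,.08])
for names in(["top","side"],["top"],["side"]):
    q=p0;sx=np.array([q]+[q+np.eye(5)[i]*[4,4,4,.03,.1][i] for i in range(5)])
    r=minimize(cost,q,args=(names,),method="Nelder-Mead",options=dict(initial_simplex=sx,maxfev=250))
    print(names,np.round(r.x,3),round(r.fun,3))
E
```

```text
{'top': {'blue': 279, 'red': 239, 'green': 260}, 'side': {'blue': 177, 'red': 228, 'green': 237}}
['top', 'side'] [6.19274e+02 9.24430e+01 1.13931e+02 6.30000e-02 1.25000e-01] 1.25
['top'] [6.19618e+02 9.21260e+01 1.14345e+02 6.50000e-02 1.48000e-01] 0.507
['side'] [6.20203e+02 9.54020e+01 1.13347e+02 5.60000e-02 5.50000e-02] 0.691
```

Settled: hinge at (619.5, 92.8, 114), rack yaw about 0.06 rad, red cap about 0.1 rad ajar, ring centre at (430.3, -259.3). The wrist only turns about vertical, so I'll align it to the rack and go to the ring. There I'll learn how pinch force follows closure before touching the brittle tab.

>>> arm_command:
  plan: [0.4,0,-1,0.7,-0.97,0.4,0,-1,0.7,-0.97,0.4,0,-1,0.7,-0.97,0.4,0,-1,0.7,-0.97,0.4,0,-1,0.7,-0.97,0.4,0,-1,0.7,-0.97,0.4,0,-1,0,0,0.4,0,-1,0,0,0.4,0,-1,0,0,0.4,0,-1,0,0,0.4,0,-1,0,0,0.4,0,-1,0,0,0.4,0,-1,0,0,0.4,0,-1,0,0,0.4,0,-1,0,0,0.4,0,-1,0,0,0.4,0,-1,0,0,0.4,0,-1,0,0,0.4,0,-1,0,0,0.4,0,-1,0,0]

```text
time_s: 2.1
tcp_pos: [259.1, 167.8, 147.0]
eef_rot: [-0.031, 1.0, -0.0, -0.0]
force: [0.4, -0.1, 1.1]
width: 51.3
grip_force: 0.0
```

>>> arm_command:
  plan: [0.4,-1,-1,0,0,0.4,-1,-1,0,0,0.4,-1,-1,0,0,0.4,-1,-1,0,0,0.4,-1,-1,0,0,0.4,-1,-1,0,0,0.4,-0.9,-1,0,0,0.4,0,-1,0,0,0.4,0,-1,0,0,0.4,0,-1,0,0,0.4,0,-1,0,0,0.4,0,-1,0,0,0.4,0,-1,0,0,0.4,0,-1,0,0,0.4,0,-1,0.5,0,0.4,0,-1,0.7,0,0.4,0,-1,0.7,0,0.4,0,-1,0.7,0,0.4,0,-1,0.7,0,0.4,0,-1,0.7,0]

```text
time_s: 4.1
tcp_pos: [421.3, -222.8, 66.4]
eef_rot: [-0.03, 1.0, 0.0, -0.0]
force: [0.6, 0.5, -0.4]
width: 50.9
grip_force: 0.0
```

>>> arm_command:
  plan: [0.4,0,-0.8,0.9,0,0.4,0,-0.8,0.9,0,0.4,0,0,0,0,0.4,0,0,0,0]

```text
time_s: 4.5
tcp_pos: [422.9, -253.6, 30.8]
eef_rot: [-0.03, 1.0, 0.001, -0.001]
force: [0.6, 0.4, -0.2]
width: 50.9
grip_force: 0.0
```

Run:
```python
from fit import *
o=get_obs();print(np.round(o["tcp_pos"],1))
im=[]
for n,(u,v) in(("side",(295,315)),("top",(364,259))):
    c=camera(n);s=50
    im.append(cv2.resize(np.clip(c["img"][v-s:v+s,u-s:u+s,::-1]*1.8,0,255).astype(np.uint8),None,fx=4,fy=4,interpolation=cv2.INTER_CUBIC))
cv2.imwrite("pics/ringgrip.png",np.hstack(im))
```

```text
[ 422.9 -253.6   30.8]
```

View pics/ringgrip.png

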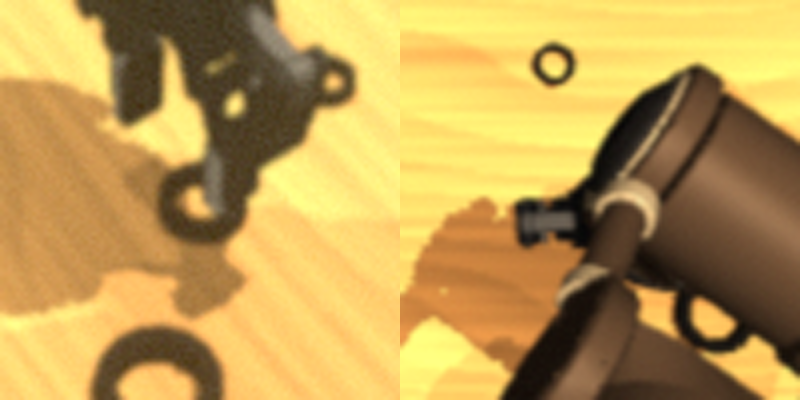

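The side view shows the fingers straddling the middle ring (crop 200,200), with the left-hand shift still due. I'll correct, go down and close in small steps.

>>> arm_command:
  plan: [0.4,0,-0.3,0.4,0,0.4,0,0,0.5,0,0.4,0,0,0.5,0,0.5,0,0,0,0,0.53,0,0,0,0,0.53,0,0,0,0]

```text
time_s: 5.2
tcp_pos: [424.0, -260.0, 3.2]
eef_rot: [-0.031, 1.0, 0.0, -0.0]
force: [0.1, -0.4, -0.5]
width: 40.3
grip_force: 0.0
```

>>> arm_command:
  plan: [0.57,0,0,0,0,0.57,0,0,0,0,0.57,0,0,0,0]

```text
time_s: 5.5
tcp_pos: [424.2, -260.2, 3.5]
eef_rot: [-0.031, 1.0, -0.0, 0.0]
force: [-0.8, 0.3, -0.0]
width: 36.9
grip_force: 8.6
```

>>> arm_command:
  plan: [0.6,0,0,0,0,0.6,0,0,0,0,0.6,0,0,0,0]

```text
time_s: 5.8
tcp_pos: [424.2, -260.2, 3.7]
eef_rot: [-0.031, 1.0, -0.0, 0.0]
force: [-1.0, 1.1, 5.9]
width: 34.9
grip_force: 38.8
```

Grip force follows closure at roughly 55 N/mm once in contact, so a gentle pinch is possible. I'll release the ring and go to the red tab.

>>> arm_command:
  plan: [0.4,0,0,0,0,0.4,0,0,0,0,0.4,0,0,-1,0,0.4,0,0,-1,0,0.65,-0.5,1,-0.3,0,0.65,-0.5,1,-0.3,0,0.65,-0.5,1,-0.3,0,0.65,-0.5,1,-0.3,0,0.65,-0.5,1,-0.3,0,0.65,-0.5,1,-0.3,0,0.65,-0.5,1,-0.3,0,0.65,-0.5,1,-0.3,0,0.65,-0.5,1,-0.3,0,0.65,-0.5,1,-0.3,0,0.65,-0.5,1,-0.3,0,0.65,-0.5,1,-0.3,0,0.65,-0.5,1,-0.3,0,0.65,-0.5,1,-0.3,0,0.65,-0.5,1,-0.3,0,0.65,-0.5,1,-0.3,0]

```text
time_s: 7.8
tcp_pos: [564.1, 69.9, 138.9]
eef_rot: [-0.031, 1.0, -0.0, -0.0]
force: [-0.1, 0.5, 0.3]
width: 29.9
grip_force: 0.0
```

>>> arm_command:
  plan: [0.65,0,0.5,0,0,0.65,0,0.5,0,0,0.65,0,0,0,0,0.65,0,0,0,0]

```text
time_s: 8.2
tcp_pos: [562.0, 88.6, 138.6]
eef_rot: [-0.031, 1.0, -0.0, -0.001]
force: [-0.9, 0.1, 0.1]
width: 29.8
grip_force: 0.0
```

>>> arm_command:
  plan: [0.65,-0.12,0.05,0.9,0,0.65,0,0,0.9,0,0.65,0,0,0.95,0,0.75,0,0,0,0,0.8,0,0,0,0,0.83,0,0,0,0,0.83,0,0,0,0]

```text
time_s: 8.9
tcp_pos: [566.3, 90.1, 85.6]
eef_rot: [-0.03, 1.0, 0.0, 0.001]
force: [0.5, -0.1, -0.3]
width: 14.1
grip_force: 0.0
```

Run:
```python
from fit import *
im=[]
for n,(u,v),s in(("side",(262,150),50),("top",(223,188),50)):
    c=camera(n)
    im.append(cv2.resize(np.clip(c["img"][v-s:v+s,u-s:u+s,::-1]*1.8,0,255).astype(np.uint8),None,fx=4,fy=4,interpolation=cv2.INTER_CUBIC))
cv2.imwrite("pics/tab.png",np.hstack(im))
```

```text
(no output)
```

View pics/tab.png

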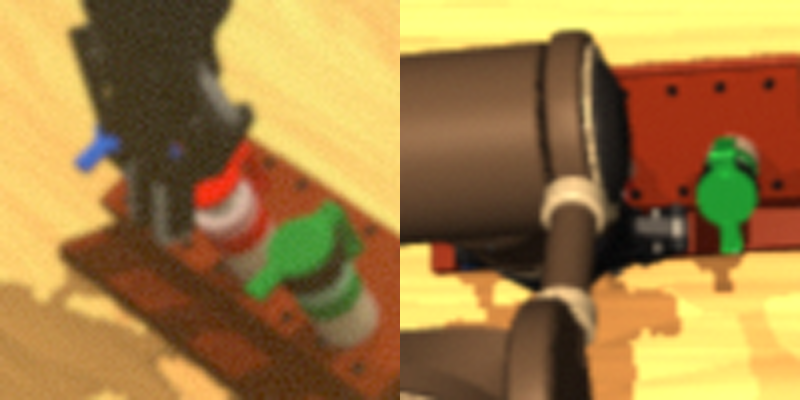

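The fingers straddle the red tab (crop 165,215) and stay clear of the cap disc. I'll pinch in very small steps.

>>> arm_command:
  plan: [0.845,0,0,0,0,0.852,0,0,0,0,0.852,0,0,0,0]

```text
time_s: 9.3
tcp_pos: [566.2, 89.5, 85.0]
eef_rot: [-0.031, 1.0, -0.001, 0.001]
force: [0.2, -3.8, 3.1]
width: 12.8
grip_force: 2.1
```

>>> arm_command:
  plan: [0.856,0,0,0,0,0.856,0,0,0,0]

```text
time_s: 9.5
tcp_pos: [566.2, 89.5, 84.9]
eef_rot: [-0.031, 1.0, -0.001, 0.001]
force: [0.2, -5.1, 3.4]
width: 12.2
grip_force: 2.6
```

>>> arm_command:
  plan: [0.856,0,-0.02,0,0,0.859,0,0,0,0,0.859,0,0,0,0]

```text
time_s: 9.8
tcp_pos: [566.2, 89.4, 84.8]
eef_rot: [-0.031, 1.0, -0.0, 0.001]
force: [1.7, -5.5, 3.9]
width: 11.9
grip_force: 2.6
```

>>> arm_command:
  plan: [0.862,0,0,0,0,0.862,0,0,0,0]

```text
time_s: 10.0
tcp_pos: [566.2, 89.3, 84.8]
eef_rot: [-0.031, 1.0, -0.0, 0.001]
force: [1.1, -5.3, 3.8]
width: 11.8
grip_force: 3.6
```

>>> arm_command:
  plan: [0.864,0,-0.04,0,0,0.866,0,0,0,0,0.866,0,0,0,0]

```text
time_s: 10.3
tcp_pos: [566.2, 89.1, 84.8]
eef_rot: [-0.031, 1.0, 0.0, 0.001]
force: [3.3, -2.7, 4.7]
width: 11.8
grip_force: 8.4
```

>>> arm_command:
  plan: [0.869,0,0,0,0,0.869,0.085,0,-0.21,0,0.869,0.066,0,-0.215,0,0.869,0.05,0,-0.22,0]

```text
time_s: 10.7
tcp_pos: [560.6, 88.8, 96.3]
eef_rot: [-0.031, 1.0, 0.0, -0.001]
force: [3.6, -3.8, -1.8]
width: 11.4
grip_force: 11.0
```

>>> arm_command:
  plan: [0.869,0.03,0,-0.225,0,0.869,0.01,0,-0.225,0,0.869,-0.01,0,-0.225,0,0.869,-0.03,0,-0.225,0,0.869,-0.05,0,-0.225,0,0.869,-0.07,0,-0.22,0,0.869,0,0,0,0]

```text
time_s: 11.4
tcp_pos: [561.9, 88.8, 124.3]
eef_rot: [-0.031, 1.0, -0.0, -0.002]
force: [-5.7, -3.8, 3.0]
width: 11.4
grip_force: 11.5
```

Run:
```python
from fit import *
c=camera("side");u,v,s=262,140,55
im=np.clip(c["img"][v-s:v+s,u-s:u+s,::-1]*1.8,0,255).astype(np.uint8)
cv2.imwrite("pics/lift.png",cv2.resize(im,None,fx=5,fy=5,interpolation=cv2.INTER_CUBIC))
```

```text
(no output)
```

View pics/lift.png

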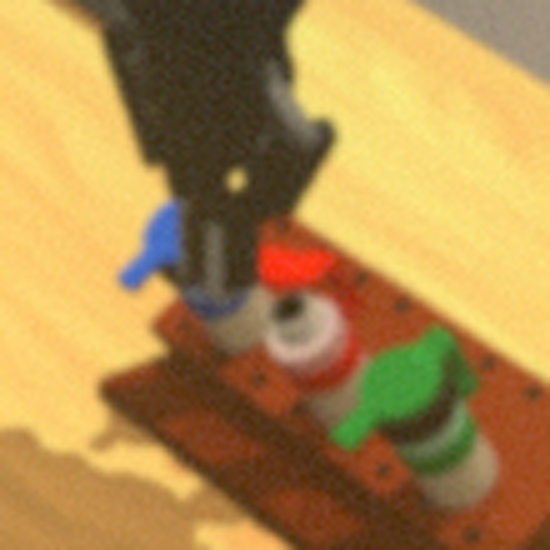

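The cap is held at roughly 45-50°, lifted off the white neck. I'll carry on round the arc.

>>> arm_command:
  plan: [0.869,-0.04,0,-0.26,0,0.869,-0.1,0,-0.245,0,0.869,-0.155,0,-0.23,0,0.869,-0.18,0,-0.21,0,0.869,-0.2,0,-0.195,0,0.869,-0.215,0,-0.17,0,0.869,0,0,0,0]

```text
time_s: 12.15
tcp_pos: [582.4, 90.1, 152.0]
eef_rot: [-0.031, 1.0, 0.0, 0.0]
force: [-5.2, -3.9, 2.9]
width: 11.7
grip_force: 10.1
```

>>> arm_command:
  plan: [0.8,0,0,0,0,0.8,0,0,0,0,0.8,0.8,0,0,0,0.8,0.8,0,0,0,1,0,0,0,0,1,0,0,0,0,1,0,0,0,0,1,-0.7,0,0,0,1,-0.7,0,0,0,1,-0.4,0,0,0,1,-0.4,0,0,0,1,-0.4,0,0,0,1,-0.3,0,0,0]

```text
time_s: 13.45
tcp_pos: [607.8, 91.6, 150.2]
eef_rot: [-0.031, 1.0, 0.0, -0.0]
force: [-3.3, 0.2, 1.5]
width: -0.2
grip_force: 1.7
```

>>> arm_command:
  plan: [1,-0.2,0,0,0,1,-0.15,0,0,0,1,0,0,0,0]

```text
time_s: 13.75
tcp_pos: [614.2, 92.0, 149.6]
eef_rot: [-0.031, 1.0, -0.0, -0.0]
force: [-2.8, -1.0, -0.8]
width: 0.4
grip_force: 1.0
```

>>> arm_command:
  plan: [1,-0.12,0,0,0,1,-0.1,0,0,0,1,0,0,0,0]

```text
time_s: 14.05
tcp_pos: [615.7, 92.1, 149.3]
eef_rot: [-0.031, 1.0, -0.0, -0.004]
force: [-8.4, -1.0, 1.8]
width: -0.1
grip_force: 4.1
```

>>> arm_command:
  plan: [1,-0.1,0,0,0,1,-0.05,0,0,0,1,0,0,0,0]

```text
time_s: 14.35
tcp_pos: [616.0, 92.1, 149.2]
eef_rot: [-0.031, 1.0, -0.0, -0.007]
force: [-13.4, -1.0, 5.8]
width: -0.1
grip_force: 7.4
```

The cap is at its stop (force rises to 13 N). I'll back away and re-measure the ring and cap.

>>> arm_command:
  plan: [1,0.5,0,0,0,0.8,1,0,0,0,0.4,1,0,0,0,0.4,1,0,0,0,0.4,1,-0.8,0,0,0.4,0,-1,0,0,0.4,0,-1,0,0,0.4,0,-1,0,0]

```text
time_s: 15.15
tcp_pos: [538.7, 10.3, 151.5]
eef_rot: [-0.031, 1.0, -0.0, 0.003]
force: [0.3, -0.0, 0.5]
width: 51.2
grip_force: 0.0
```

```bash
cat > meas.py <<'E'
from fit import *
def ring(n,c,bx):
    g=c["img"].max(2)
    m=np.zeros(g.shape,np.uint8);m[bx[1]:bx[3],bx[0]:bx[2]]=g[bx[1]:bx[3],bx[0]:bx[2]]<95
    ct=max(cv2.findContours(m,0,1)[0],key=cv2.contourArea);e=cv2.fitEllipse(cv2.convexHull(ct))
    p=np.array(c["position"]);d=px(c,*e[0],1.)-p;print("ring",n,np.round(e[0],1),np.round(e[1],1),np.round(p+d*(6-p[2])/d[2],1))
def capang(n,c):
    x0,y0,x1,y1=(195,120,250,215) if n=="top" else (245,90,300,180)
    hs=cv2.cvtColor(c["img"],cv2.COLOR_RGB2HSV).astype(int);H,s,v=hs[...,0],hs[...,1],hs[...,2]
    m=np.zeros((420,560));m[y0:y1,x0:x1]=((((H<(5 if n=="top" else 8))|(H>172))&(s>160)&(v>90)))[y0:y1,x0:x1]
    f=lambda a:(lambda r:np.minimum(r,m).sum()/np.maximum(r,m).sum())(render(c,np.array([619.5,92.8,114.2]),.061,a,4))
    A=np.arange(-.1,2.6,.1);F=[f(a) for a in A];i=np.argsort(F)[::-1][:3];print("cap",n,int(m.sum()),[(round(A[k],1),round(F[k],2)) for k in i])
E
python3 - <<'E'
from meas import *
print(np.round(get_obs()["tcp_pos"],1))
for n in("top","side"):
    c=camera(n);ring(n,c,(351,246,378,272) if n=="top" else (280,302,311,330));capang(n,c)
E
```

```text
[538.7  10.3 151.5]
ring top [365.  258.7] [14.7 15.4] [ 432.2 -260.5    6. ]
cap top 0 [(np.float64(2.5), np.float64(0.0)), (np.float64(2.4), np.float64(0.0)), (np.float64(2.3), np.float64(0.0))]
ring side [296.2 316. ] [20.9 22.8] [ 429.9 -262.5    6. ]
cap side 16 [(np.float64(2.5), np.float64(0.0)), (np.float64(2.4), np.float64(0.0)), (np.float64(2.3), np.float64(0.0))]
```

>>> arm_command:
  plan: [0.4,0.47,-0.94,0,0,0.4,0.47,-0.94,0,0,0.4,0.47,-0.94,0,0,0.4,0.47,-0.94,0,0,0.4,0.47,-0.94,0,0,0.4,0.47,-0.94,0,0,0.4,0.47,-0.94,0.65,0,0.4,0.47,-0.94,0.65,0,0.4,0.47,-0.94,0.65,0,0.4,0.47,-0.94,0.65,0,0.4,0.47,-0.94,0.65,0,0.4,0.47,-0.94,0.65,0,0.4,0.47,-0.94,0.65,0,0.4,0.47,-0.94,0.65,0,0.4,0,0,0,0,0.4,0,0,0,0]

```text
time_s: 16.85
tcp_pos: [422.1, -259.7, 46.5]
eef_rot: [-0.03, 1.0, -0.0, 0.001]
force: [0.9, -0.8, -0.8]
width: 51.3
grip_force: 0.0
```

Run:
```python
from meas import *
print(np.round(get_obs()["tcp_pos"],1))
for n in("top","side"):
    c=camera(n);capang(n,c)
```

```text
[ 422.1 -259.7   46.5]
cap top 81 [(np.float64(2.4), np.float64(0.35)), (np.float64(2.5), np.float64(0.32)), (np.float64(2.3), np.float64(0.24))]
cap side 2 [(np.float64(1.2), np.float64(0.01)), (np.float64(1.1), np.float64(0.01)), (np.float64(1.0), np.float64(0.01))]
```

The top view fits the cap at about 2.4 rad, so it's fully back. Now I grasp the ring lightly.

>>> arm_command:
  plan: [0.4,-0.05,-0.05,0.7,0,0.4,0,0,0.75,0,0.4,0,0,0.72,0,0.4,0,0,0,0,0.5,0,0,0,0,0.55,0,0,0,0,0.578,0,0,0,0,0.578,0,0,0,0,0.578,0,0,0,0]

```text
time_s: 17.85
tcp_pos: [422.8, -260.9, 3.4]
eef_rot: [-0.03, 1.0, -0.0, 0.0]
force: [0.5, -0.6, 1.1]
width: 36.2
grip_force: 13.3
```

>>> arm_command:
  plan: [0.578,0,0,-0.5,0,0.578,0,0,-0.9,0,0.578,-0.51,0.947,-0.65,0,0.578,-0.51,0.947,-0.65,0,0.578,-0.51,0.947,-0.65,0,0.578,-0.51,0.947,-0.65,0,0.578,-0.51,0.947,-0.65,0,0.578,-0.51,0.947,-0.65,0,0.578,-0.51,0.947,-0.65,0,0.578,-0.51,0.947,-0.65,0,0.578,-0.51,0.947,-0.65,0,0.578,-0.51,0.947,0,0,0.578,-0.51,0.947,0,0,0.578,-0.51,0.947,0,0,0.578,-0.51,0.947,0,0,0.578,-0.51,0.947,0,0,0.578,-0.51,0.947,0,0,0.578,-0.51,0.947,0,0,0.578,-0.51,0.947,0,0,0.578,-0.51,0.947,0,0]

```text
time_s: 19.85
tcp_pos: [585.0, 91.7, 148.6]
eef_rot: [-0.031, 1.0, -0.0, 0.0]
force: [0.0, 0.6, -0.8]
width: 36.1
grip_force: 13.3
```

>>> arm_command:
  plan: [0.578,0,0,0,0,0.578,0,0,0,0]

```text
time_s: 20.05
tcp_pos: [584.6, 91.0, 148.2]
eef_rot: [-0.031, 1.0, -0.0, -0.0]
force: [-0.2, -0.9, -0.1]
width: 36.1
grip_force: 13.3
```

Run:
```python
from meas import *
o=get_obs();print(np.round(o["tcp_pos"],1),o["width"],o["grip_force"])
c=camera("side");P=cloud(c);g=c["img"]
u,v,_=map(int,proj(c,[593,91,152]));print(u,v)
s=30;G=g[v-s:v+s,u-s:u+s]
cv2.imwrite("pics/carry.png",cv2.resize(np.clip(G[:,:,::-1]*2.2,0,255).astype(np.uint8),None,fx=8,fy=8,interpolation=cv2.INTER_CUBIC))
# is the ring still where it lay?
for n in("side",):
    b=g[302:330,280:311].max(2);print("dark px at old ring place",(b<80).sum())
```

```text
[584.6  91.  148.2] 36.10958276221703 13.273807272780687
262 124
dark px at old ring place 0
```

The ring is held. Now I lower its back wall onto the neck's high back edge so that it tilts in the light grip.

>>> arm_command:
  plan: [0.578,0,0,0.7,0,0.578,0,0,0.7,0,0.578,0,0,0.5,0,0.578,0,0,0,0,0.578,0,0,0,0]

```text
time_s: 20.6
tcp_pos: [584.3, 90.7, 109.0]
eef_rot: [-0.03, 1.0, -0.0, -0.001]
force: [-0.4, 0.2, 0.4]
width: 36.3
grip_force: 11.2
```

>>> arm_command:
  plan: [0.578,0,0,0.1,0,0.578,0,0,0.1,0,0.578,0,0,0.05,0]

```text
time_s: 20.9
tcp_pos: [585.1, 91.0, 105.1]
eef_rot: [-0.031, 1.0, 0.0, 0.0]
force: [0.5, -0.0, -0.7]
width: 36.9
grip_force: 11.3
```

>>> arm_command:
  plan: [0.578,0,0,0.08,0,0.578,0,0,0.08,0]

```text
time_s: 21.1
tcp_pos: [585.8, 91.0, 102.2]
eef_rot: [-0.031, 1.0, 0.0, 0.001]
force: [1.8, 1.5, 1.8]
width: 36.4
grip_force: 11.3
```

>>> arm_command:
  plan: [0.578,0,0,0.08,0,0.578,0,0,0.08,0,0.578,0,0,0,0]

```text
time_s: 21.4
tcp_pos: [585.5, 90.8, 98.6]
eef_rot: [-0.031, 1.0, -0.0, 0.001]
force: [1.8, -0.5, 1.1]
width: 36.4
grip_force: 8.8
```

>>> arm_command:
  plan: [0.578,0,0,0.08,0,0.578,0,0,0.06,0,0.578,0,0,0,0]

```text
time_s: 21.7
tcp_pos: [584.9, 90.7, 95.5]
eef_rot: [-0.031, 1.0, -0.0, 0.0]
force: [1.9, -1.2, 0.2]
width: 36.2
grip_force: 6.9
```

Run:
```python
from meas import *
o=get_obs();print(np.round(o["tcp_pos"],1),o["force"])
c=camera("side")
u,v,_=map(int,proj(c,[595,91,105]));s=32;G=c["img"][v-s:v+s,u-s:u+s]
t=camera("top");u2,v2,_=map(int,proj(t,[600,91,105]));G2=t["img"][v2-s:v2+s,u2-s:u2+s]
f=lambda G:cv2.resize(np.clip(G[:,:,::-1]*2.4,0,255).astype(np.uint8),None,fx=6,fy=6,interpolation=cv2.INTER_CUBIC)
cv2.imwrite("pics/tilt.png",np.hstack([f(G),f(G2)]))
# depth-based: dark pixels near the ring volume
P=cloud(c);m=(c["img"].max(2)<70)&(abs(P[...,1]-91)<22)&(P[...,0]>570)&(P[...,0]<625)&(P[...,2]>85)&(P[...,2]<125)
Q=P[m];print(len(Q))
for x in range(570,625,5):
    q=Q[(Q[:,0]>=x)&(Q[:,0]<x+5)]
    if len(q):print(x,len(q),np.round(np.percentile(q[:,2],[5,50,95]),1),np.round(np.percentile(q[:,1],[5,95]),1))
```

```text
[584.9  90.7  95.5] [ 1.90735273 -1.22215587  0.23148973]
194
570 40 [ 99.6 113.4 123.9] [ 70.9 112.5]
575 39 [ 92.8  99.9 122.5] [ 69.7 109. ]
580 34 [ 91.8 101.5 121.8] [ 86.6 111.1]
585 34 [ 96.2 106.  123. ] [100.4 110.9]
590 25 [ 93.7 107.4 120.3] [102.5 111.2]
595 2 [ 95.8 108.  120.2] [108.3 112.1]
600 5 [ 97.8 101.5 105.3] [72.3 74.7]
605 7 [ 99.5 106.5 109.5] [76.2 82.2]
610 2 [103.2 103.8 104.3] [80.7 82.3]
615 4 [106.6 108.5 109.1] [85.2 92.8]
620 2 [104.2 108.  111.7] [85.5 92. ]
```

View pics/tilt.png

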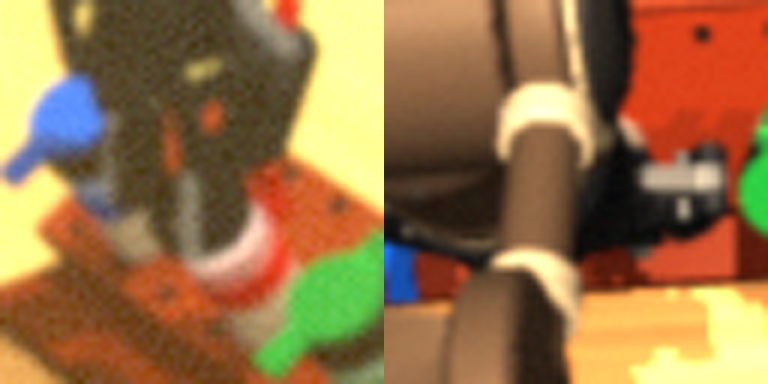

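The ring lies tilted on the white neck (crop 230,225), still in the fingers. I'll lift slightly, move over the axis, then go down along the tube's axis.

>>> arm_command:
  plan: [0.578,0,0,-0.15,0,0.578,0,0,-0.15,0,0.578,-0.1,0,0,0,0.578,-0.08,0,0,0,0.578,0,0,0,0]

```text
time_s: 22.3
tcp_pos: [586.8, 91.0, 100.9]
eef_rot: [-0.031, 1.0, -0.0, -0.002]
force: [-1.6, -1.2, 0.4]
width: 36.4
grip_force: 6.9
```

>>> arm_command:
  plan: [0.578,-0.05,0,0.087,0,0.578,-0.05,0,0.087,0,0.578,0,0,0,0]

```text
time_s: 22.6
tcp_pos: [589.8, 91.2, 97.5]
eef_rot: [-0.031, 1.0, -0.0, -0.001]
force: [-3.3, -1.7, -0.7]
width: 35.8
grip_force: 6.3
```

>>> arm_command:
  plan: [0.578,-0.05,0,0.087,0,0.578,-0.05,0,0.087,0,0.578,0,0,0,0]

```text
time_s: 22.9
tcp_pos: [591.6, 91.0, 94.3]
eef_rot: [-0.031, 1.0, -0.0, -0.001]
force: [-3.5, -3.3, 0.7]
width: 36.1
grip_force: 5.9
```

```bash
cat > rq.py <<'E'
from meas import *
def rq():
    S0=np.array([606.6,92,86.5]);b,y,a=frame(.061)
    for n in("side","top"):
        c=camera(n);P=cloud(c)-S0;A,B,Y=P@a,P@b,P@y
        m=(c["img"].max(2)<(75 if n=="side" else 60))&(abs(Y)<21)&(abs(B)<21)&(A>-3)&(A<28)
        print(n,m.sum())
        for lo in range(-20,20,5):
            k=m&(B>=lo)&(B<lo+5)
            if k.sum()>1:print(" b",lo,k.sum(),"a",np.round(np.percentile(A[k],[5,50,95]),1),"y",np.round(np.percentile(Y[k],[5,95]),1))
        w=(abs(Y)<13)&(abs(B)<13)&(A>8)&(A<17)&(c["img"].min(2)>70);print(" white",w.sum(),np.round(np.percentile(A[w],[5,50,95]),1) if w.sum() else "")
E
python3 -c "
from rq import *
print(get_obs()['force'],get_obs()['wrist_torque']);rq()"
```

```text
[-3.50378352 -3.25306828  0.71266025] [-0.44892636  0.6947257   0.00951488]
side 120
 b -20 27 a [13.  20.6 25.3] y [-18.   17.7]
 b -15 25 a [18.1 22.4 26.3] y [-7.3 18.7]
 b -10 19 a [15.2 20.8 25.2] y [ 1.1 18.8]
 b -5 19 a [14.1 18.4 27. ] y [ 6.6 18.4]
 b 0 15 a [11.5 20.9 26.2] y [ 3.2 20.1]
 b 5 5 a [ 3.7 23.8 26.9] y [-6.1 20.1]
 b 10 3 a [1.3 4.  7.5] y [-12.7 -10.4]
 b 15 5 a [-1.3 -0.  12.2] y [-7.8  0.2]
 white 0 
top 9
 b -15 8 a [20.4 22.7 25.7] y [-10.5   0.5]
 white 0
```

>>> arm_command:
  plan: [0.5,0,0,0,0,0.48,0,0,0,0,0.48,0,0,0,0,0.48,0.2,0,-0.8,0,0.48,0.5,0,-0.9,0,0.48,1,0,0,0,0.48,1,0,0,0,0.48,1,0,0,0]

```text
time_s: 23.8
tcp_pos: [518.7, 87.0, 130.4]
eef_rot: [-0.031, 1.0, 0.0, 0.001]
force: [-0.2, 0.5, 0.5]
width: 44.3
grip_force: 0.0
```

```bash
python3 -c "
from rq import *
print(get_obs()['force'],get_obs()['tcp_pos']);rq()"
```

```text
[-0.18475257  0.45783395  0.48112899] [518.72231984  87.01920363 130.4231443 ]
side 200
 b -20 26 a [ 2.2 13.6 16.5] y [-14.5   4.3]
 b -15 35 a [-0.7 12.1 17.3] y [-18.2  12.5]
 b -10 28 a [-0.  13.7 18.9] y [-19.4  15.4]
 b -5 35 a [ 1.6 14.3 18.9] y [-18.7  15.7]
 b 0 23 a [ 3.7 15.3 19.4] y [-18.   10.6]
 b 5 19 a [ 3.5 14.  16.7] y [-18.7  10.8]
 b 10 18 a [ 2.1 13.2 16.4] y [-11.6   6.5]
 b 15 4 a [-2.4  1.6 11.6] y [-3.8  3.2]
 white 19 [12.3 15.  16.7]
top 46
 b -15 3 a [13.4 14.7 15.6] y [-15. -13.]
 b -10 6 a [ 0.9 14.8 17.1] y [-16.1  -9.6]
 b -5 8 a [ 8.5 12.3 15.9] y [-18.7 -12.2]
 b 0 5 a [ 6.7 12.7 14.5] y [-18.8 -14.8]
 b 5 12 a [ 5.  13.8 17.5] y [-17.2 -10.5]
 b 10 8 a [ 5.6 12.8 15. ] y [-14.1  -8.8]
 b 15 4 a [ 4.8 10.5 11.8] y [-8.5 -4.3]
 white 0
```

Depth shows the ring all round the neck, square to the tube, its top about 13 mm above the shoulder (seated = 12). To be sure, I'll press both sides of it gently with the fingers set 28 mm apart.

>>> arm_command:
  plan: [0.672,-0.85,0,0,0,0.672,-0.85,0,0,0,0.672,-0.85,0,0,0,0.672,-0.85,0,0.5,0,0.672,0,0,0.5,0,0.672,0,0,0.3,0,0.672,0,0,0.1,0,0.672,0,0,0,0]

```text
time_s: 24.7
tcp_pos: [585.2, 90.9, 100.0]
eef_rot: [-0.031, 1.0, -0.0, -0.001]
force: [0.4, 0.3, 0.2]
width: 27.7
grip_force: 0.0
```

>>> arm_command:
  plan: [0.672,0,0,0.15,0,0.672,0,0,0.1,0,0.672,0,0,0.1,0]

```text
time_s: 25.0
tcp_pos: [586.7, 91.1, 96.0]
eef_rot: [-0.031, 1.0, -0.0, 0.0]
force: [-6.4, -0.9, 18.7]
width: 28.2
grip_force: 9.7
```

>>> arm_command:
  plan: [0.672,0,0,0.08,0,0.672,0,0,0,0]

```text
time_s: 25.2
tcp_pos: [586.7, 91.1, 96.0]
eef_rot: [-0.031, 1.0, -0.0, -0.0]
force: [-7.4, 0.0, 17.3]
width: 27.8
grip_force: 9.5
```

>>> arm_command:
  plan: [0.672,0,0,-0.5,0,0.672,0.2,0,-1,0,0.672,1,0,-0.6,0,0.8,1,0,0,0,1,1,0,0,0,1,0,0,0,0]

```text
time_s: 25.8
tcp_pos: [519.8, 87.0, 133.8]
eef_rot: [-0.031, 1.0, -0.0, -0.001]
force: [-0.4, 0.2, 0.1]
width: 0.2
grip_force: 0.0
```

```bash
python3 -c "
from rq import *
print(get_obs()['force'],get_obs()['tcp_pos']);rq()
S0=np.array([606.6,92,86.5]);c=camera('side');P=cloud(c)-S0
# reference: gasket top of the green tube
for nm,o in(('red',0),('green',-78),('blue',78)):
    b,y,a=frame(.061);Q=P-o*y;A,B,Y=Q@a,Q@b,Q@y
    m=(c['img'].max(2)<75)&(Y<-8)&(Y>-21)&(abs(B)<12)&(A>-5)&(A<18);r=np.hypot(B,Y);m&=(r>15)&(r<22)
    print(nm,m.sum(),np.round(np.percentile(A[m],[5,25,50,75,95]),1))
"
```

```text
[-0.35912051  0.21253874  0.12104717] [519.82521275  87.03004054 133.7712037 ]
side 196
 b -20 29 a [ 3.7 13.9 15.7] y [-16.6   8.3]
 b -15 30 a [-1.  12.9 16.7] y [-17.   10.8]
 b -10 30 a [ 1.1 14.  19.5] y [-20.   15.2]
 b -5 33 a [ 1.1 14.7 19.3] y [-19.9  13.6]
 b 0 23 a [ 2.2 15.8 18. ] y [-20.   12.8]
 b 5 20 a [ 4.  14.1 15.9] y [-16.1  12.9]
 b 10 19 a [ 1.  13.8 15.8] y [-12.3   5.1]
 white 18 [12.  15.2 16.8]
top 40
 b -15 3 a [14.2 14.9 15.3] y [-15.3 -12.7]
 b -10 4 a [15.1 16.2 16.8] y [-16.4 -13.6]
 b -5 9 a [ 4.4 13.1 15.6] y [-18.7 -10.4]
 b 0 8 a [-0.2 13.4 15.9] y [-18.5 -13.1]
 b 5 7 a [ 5.3 12.7 13.9] y [-17.3 -12.7]
 b 10 6 a [ 6.8 11.8 13.9] y [-15.2 -10.8]
 b 15 3 a [-0.6  4.   8.4] y [-10.5  -5.6]
 white 0 
red 55 [-1.1  5.5  8.9 13.7 15.8]
green 67 [-3.5  4.1  9.5 13.5 16.2]
blue 70 [-3.   1.9  8.4 14.  16.2]
```

The ring is seated: unchanged by the press, and it matches the neighbours' gaskets. Now I go over and behind the open cap with the fingers shut.

>>> arm_command:
  plan: [1,0,0,-1,0,1,0,0,-1,0,1,0,0,-1,0,1,0,0,-0.4,0,1,-1,0,0,0,1,-1,0,0,0,1,-1,0,0,0,1,-1,0,0,0,1,-1,0,0,0,1,-1,0,0,0,1,-1,0,0,0,1,-0.4,0,0,0,1,0,0,0,0,1,0,0,0.9,0,1,0,0,0.9,0,1,0,0,0.8,0,1,0,0,0,0]

```text
time_s: 27.65
tcp_pos: [667.1, 96.0, 146.5]
eef_rot: [-0.031, 1.0, -0.0, -0.004]
force: [-0.4, -0.3, 0.3]
width: -0.1
grip_force: 0.0
```

>>> arm_command:
  plan: [1,0.5,0,0,0,1,0.4,0,0,0,1,0.4,0,0,0,1,0.4,0,0,0,1,0.4,0,0,0]

```text
time_s: 28.15
tcp_pos: [628.8, 93.6, 151.5]
eef_rot: [-0.031, 1.0, 0.0, 0.002]
force: [1.6, 0.6, 1.9]
width: 0.2
grip_force: 1.2
```

>>> arm_command:
  plan: [1,0.4,0,0,0,1,0.4,0,0,0,1,0.4,0,0,0,1,0.1,0,0,0]

```text
time_s: 28.55
tcp_pos: [601.3, 91.9, 149.9]
eef_rot: [-0.031, 1.0, -0.0, -0.0]
force: [2.0, 0.5, 0.8]
width: 0.2
grip_force: 1.0
```

>>> arm_command:
  plan: [1,0.25,0,0.15,0,1,0.25,0,0.15,0,1,0.15,0,0.25,0,1,0.1,0,0.3,0,1,0.1,0,0.3,0,1,0.05,0,0.3,0,1,0,0,0,0]

```text
time_s: 29.25
tcp_pos: [583.1, 90.8, 119.4]
eef_rot: [-0.031, 1.0, -0.0, -0.001]
force: [0.5, 0.4, 0.0]
width: 0.0
grip_force: 0.0
```

>>> arm_command:
  plan: [1,0.15,0,0.2,0,1,0.15,0,0.2,0,1,0.05,0,0.15,0]

```text
time_s: 29.55
tcp_pos: [578.4, 90.5, 110.8]
eef_rot: [-0.031, 1.0, 0.0, 0.001]
force: [0.8, 0.1, 5.0]
width: -0.0
grip_force: 1.8
```

```bash
python3 -c "
from meas import *
o=get_obs();print(np.round(o['tcp_pos'],1),np.round(o['force'],1))
for n in('top','side'):capang(n,camera(n))
"
```

```text
[578.4  90.5 110.8] [0.8 0.1 5. ]
cap top 15 [(np.float64(0.1), np.float64(0.05)), (np.float64(0.3), np.float64(0.05)), (np.float64(0.2), np.float64(0.05))]
cap side 166 [(np.float64(0.3), np.float64(0.46)), (np.float64(0.2), np.float64(0.44)), (np.float64(0.4), np.float64(0.41))]
```

Pressing on the cap from above, angle about 0.3 rad. I'll continue down gently to shut it.

>>> arm_command:
  plan: [1,0.1,0,0.15,0,1,0.1,0,0.15,0,1,0,0,0.12,0]

```text
time_s: 29.95
tcp_pos: [572.5, 90.2, 101.1]
eef_rot: [-0.031, 1.0, -0.0, -0.001]
force: [1.2, -0.6, 2.6]
width: -0.1
grip_force: 1.5
```

>>> arm_command:
  plan: [1,0,0,0.12,0,1,0,0,0.08,0,1,0,0,0,0]

```text
time_s: 30.25
tcp_pos: [573.0, 90.2, 97.8]
eef_rot: [-0.031, 1.0, -0.0, -0.001]
force: [-1.3, 0.6, 6.3]
width: -0.4
grip_force: 2.9
```

>>> arm_command:
  plan: [1,0,0,0.08,0,1,0,0,0.05,0,1,0,0,0,0]

```text
time_s: 30.55
tcp_pos: [573.3, 90.2, 97.3]
eef_rot: [-0.031, 1.0, -0.0, -0.001]
force: [-5.3, 0.2, 15.3]
width: 0.0
grip_force: 8.1
```

>>> arm_command:
  plan: [1,0,0,0.08,0,1,0,0,0,0]

```text
time_s: 30.75
tcp_pos: [573.5, 90.3, 96.9]
eef_rot: [-0.031, 1.0, -0.0, -0.001]
force: [-7.1, -1.2, 22.5]
width: -0.1
grip_force: 11.2
```

A stiff stop at the height expected for shut. I'll back off and check.

>>> arm_command:
  plan: [1,0,0,-0.8,0,1,0,0,-1,0,1,1,0,-1,0,1,1,-1,-1,0,1,1,-1,0,0,1,1,-1,0,0,1,0,-1,0,0,1,0,-1,0,0,1,0,-1,0,0,1,0,-1,0,0,1,0,-1,0,0,1,0,-1,0,0,1,0,-1,0,0,1,0,0,0,0]

```text
time_s: 32.15
tcp_pos: [505.0, -115.9, 168.6]
eef_rot: [-0.029, 1.0, 0.0, -0.001]
force: [0.1, 0.4, -0.1]
width: -0.2
grip_force: 0.0
```

Run:
```python
from meas import *
print(np.round(get_obs()["tcp_pos"],1))
for n in("top","side"):
    c=camera(n);M=masks(c,n);h0=np.array([619.5,92.8,114.2]);Y=frame(.061)[1]
    for col,o in(("blue",78),("red",0),("green",-78)):
        m=M[col];A=np.arange(-.15,.5,.05);F=[]
        for a in A:
            F.append(max((lambda r:np.minimum(r,m).sum()/np.maximum(r,m).sum())(render(c,h0+o*Y+[dx,dy,0],.061,a,4)) for dx in(-1,1) for dy in(-1,0.5,2)))
        i=np.argsort(F)[::-1][:4];print(n,col,int(m.sum()),[(round(A[k],2),round(F[k],3)) for k in i])
    # plane tilt of the cap tops
    if n=="side":
        P=cloud(c)
        for col in M:
            Q=P[M[col]>0];Q=Q[(Q[:,2]>80)&(Q[:,2]<130)]
            for _ in range(4):
                cc=Q.mean(0);nv=np.linalg.svd(Q-cc)[2][2];Q=Q[abs((Q-cc)@nv)<3]
            print(col,len(Q),"tilt",round(np.degrees(np.arccos(abs(nv[2]))),1),np.round(cc,1))
    o=np.load(n+".npy",allow_pickle=True).item()
    for nm,p in(("bowl",(366,157) if n=="top" else (411,250)),("key",(232,277) if n=="top" else (184,221))):
        s=28;a=cv2.cvtColor(o["img"],7)[p[1]-s:p[1]+s,p[0]-s:p[0]+s].astype(np.float32);b=cv2.cvtColor(c["img"],7)[p[1]-s:p[1]+s,p[0]-s:p[0]+s].astype(np.float32)
        print(n,nm,"shift px",np.round(cv2.phaseCorrelate(a,b),2))
```

```text
[ 505.  -115.9  168.6]
top blue 289 [(np.float64(0.05), np.float64(0.79)), (np.float64(0.0), np.float64(0.787)), (np.float64(0.1), np.float64(0.784)), (np.float64(-0.05), np.float64(0.782))]
top red 260 [(np.float64(0.0), np.float64(0.85)), (np.float64(0.05), np.float64(0.844)), (np.float64(-0.05), np.float64(0.842)), (np.float64(-0.1), np.float64(0.84))]
top green 266 [(np.float64(0.05), np.float64(0.834)), (np.float64(0.0), np.float64(0.833)), (np.float64(0.1), np.float64(0.831)), (np.float64(-0.1), np.float64(0.831))]Traceback (most recent call last):
  File "<stdin>", line 21, in <module>
    return _wrapfunc(a, 'round', decimals=decimals, out=out)
    return _wrapit(obj, method, *args, **kwds)
    conv = _array_converter(obj)
ValueError: setting an array element with a sequence. The requested array has an inhomogeneous shape after 1 dimensions. The detected shape was (2,) + inhomogeneous part.
```

Run:
```python
from meas import *
acc={}
for k in range(4):
    c=camera("side");P=cloud(c);M=masks(c,"side")
    for col in M:
        Q=P[M[col]>0];acc.setdefault(col,[]).append(Q[(Q[:,2]>80)&(Q[:,2]<130)])
for col,Q in acc.items():
    Q=np.vstack(Q)
    for _ in range(5):
        cc=Q.mean(0);nv=np.linalg.svd(Q-cc)[2][2];Q=Q[abs((Q-cc)@nv)<3]
    nv*=np.sign(nv[2]);print(col,len(Q),"pitch",round(np.degrees(np.arctan2(-nv[0],nv[2])),1),"offset a",round((cc-[606.6,92,86.5])@frame(.061)[2],1))
o=np.load("side.npy",allow_pickle=True).item()
for nm,p in(("bowl",(411,250)),("key",(184,221))):
    s=28;f=lambda i:cv2.cvtColor(i,7)[p[1]-s:p[1]+s,p[0]-s:p[0]+s].astype(np.float32);print(nm,cv2.phaseCorrelate(f(o["img"]),f(c["img"])))
```

```text
blue 621 pitch 29.5 offset a 22.5
red 531 pitch 31.3 offset a 22.7
green 9 pitch 61.6 offset a -9.1
bowl ((-0.012059967808589533, -0.0004324669119704083), 0.9670066356658935)
key ((-0.1310853241667722, -0.06465340318553814), 0.8305710287888844)
```

The red cap is level with the blue one and shut. Green is shut in the top view, and the bowl and key haven't moved.

```bash
python3 -c "
from workcell import *
print(job_done())"
```

```text
the job is handed in; nothing more can be done
None
```

I flipped the red cap fully back, seated the gasket ring on the shoulder and let it go, pressed the cap shut, and handed the job in at about 32 s of the 64 s; the blue and green tubes, key and bowl were left as they were, and no verdict was returned.

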